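# Roll the chart magnifier to the clamped mark

## Robot

A 6-joint arm with a two-finger parallel gripper is mounted at the origin on the work surface. World frame = base frame: x ahead of the robot, y to its left, z up, the work surface at z = 0. Lengths are in m, angles in rad, forces in N, time in s.
With the tool pointing down it reaches from about 0.3 to 0.775 m from the base axis. Payload 14.6 kg.
Tool frame: the origin (TCP) lies midway between the tips of the shut fingers; the grasp point (between the pads) lies 19 mm behind it (bot.hold_point_z is the distance from the TCP to the grasp point, in m); z points along the fingers, y is the line along which they close (so a half turn about z gives the same grasp; the last joint's range is limited). The gripper opens to 85 mm and grips with 20 to 120 N. Pads are 22 mm wide; open, the fingers measure 114 mm over their backs; the gripper's body (76 mm by 85 mm) begins 54 mm behind the grasp point. The pads swing forward as they close: fully open they stand 13 mm farther back than shut.
Start: joints at [1.207, 0.3, 1.521, -0, 1.321, -0.067], TCP at [0.161, 0.526, 0.198] pointing down, gripper open.
Joint ranges: [-3.03, 3.03], [-0.79, 2.21], [0.23, 2.52], [-1.04, 4.18], [0, 3.07], [-2.55, 2.55]. Speed limits (rad/s): [2.22, 2.22, 2.57, 3.14, 3.14, 3.14].

## Interface

Orientations are given as a unit quaternion [x, y, z, w].
In Python, from cell import status, get_image, bot gives the robot as it stands.
- The arm moves only by the tool jog_arm, never from a script. Its argument "plan" is a list of rows, each a list of 4 numbers: the shift along the tool's x, y, z in units of 0.12 m (1.0 is 0.12 m), then the turn about the tool's z in units of 90 degrees (1.0 is 90 degrees). A call has 1 to 5 rows; each row is the pose to reach, as a shift and turn from the pose commanded when the call began, along the tool's axes at that moment; what a row does not reach only later rows make up. A row lasts 1/12 s, in which the tool goes at most 41.7 mm and 7.16 degrees, less where a joint would pass 70% of its speed; a pose out of reach is approached as far as the arm can. A call with a number of a shift or a turn outside -1 to 1 is refused whole. A call with a gripper value outside its range is refused whole. "fingers" is the opening, from -1 (shut) to 1 (fully open), set as the call begins (left out, the last holds). The fingers move at their own pace and stop on an object; the grip force is fixed at half the most. Time passes only in rows, so rows that repeat a pose let the fingers close. It gives the time, the measured TCP pose, the force, the opening and the grip force at its end, in the units of the state.
- status.get_obs(): the state, without advancing time (a new reading comes with each control period).
- get_image(name): name is "scene" or "side" or "wrist"; returns a dict with "img" (384x512x3 uint8, red, green, blue), "z_map" (384x512 float32, m along the optical axis (not along the pixel's ray), 0 where there is no reading), "intrinsics" (3x3 intrinsics, pixels), "R" (3x3) and "t" (3): a world point X has camera coordinates R X + t. Camera axes: x right, y down, z forward; pixel columns grow to the right and rows downward; lengths in m; the calibration is good to about 2 mm. A picture is of the moment at which its call begins.
- bot.sign_off(): hands the job in; it is judged then, once.
The state is a dict: "time_s": time; "q": joint angles; "joint_vel": joint speeds; "effort": joint torques, N m; "ee_pos": TCP position; "tool_rot": TCP orientation; "force": force on the tool from outside, world axes, zero at the start; "moment": the same for the moment, N m; "width": finger opening in m; "finger_force": force on a finger pad.
Only numpy, scipy, OpenCV 4.12 (cv2) and the standard library are available. Lean on these libraries where they do the work, as an engineer would, in place of code of your own. Each camera call takes 0.05 s, during which the arm holds its last target. There are 200 camera calls.

## Task

Roll the heavy chart-magnifier carriage along its guide and brake it to a standstill with its brass pointer opposite the pointer of the clamp on the scale bar, within a centimetre, without ever running it into an end stop. Work it only by pushing gently with shut fingers on its two sprung buffers from inside the bay between them, never on the frame or magnifier and never pressing a buffer hard; when it has stood still at the mark for a few seconds, lift out and leave it standing there, and leave the other things on the table alone.

Things in the scene. Friction and masses are not known exactly. Their poses are not given: they have to be found in the camera images.
- guide: Fixed level guide, lying left-right: grey base plate 230 x 800 mm, 12 thick, two steel rods, wooden scale bar along the far side, a dark steel stop 72 mm high at each end. Origin: centre line, midway, on the table. y runs along the travel to the front (left, +y) end, x away from the robot. Inner faces of the stops: y = +374 and -374 mm.
- carriage (a joint): Carriage position in m along guide y, 0 to 0.42; its middle is at guide y = value - 0.21. It strikes the front stop at 0.42, the rear at 0 (keep 4 mm off). Starts at rest at 0.03 to 0.10; the mark is at 0.26 to 0.37. Ball bearings: moving mass nominal 0.97 kg (0.75 to 1.25), drag only about 0.012 N constant plus 0.08 N s/m: it coasts for many seconds.
- frame (a point): Rigid carriage frame; do not push on it. Origin: middle of the carriage on the centre line at table height, axes as guide. Two grey housings 164 x 40 mm at y = +-120 to +-160 mm, tops at z 95 mm, joined by side beams (inner edges x = +-61 mm, tops z 53 mm) around the open bay. Round magnifier 106 mm across at x 185, y 115 mm, top at z 117 mm.
- pointer_tip (a point): Tip of the brass cone pointer on the far side of the carriage, level with the carriage's middle (frame x = 106, y = 0, z = 46 mm), pointing away from the robot at the scale bar.
- mark: The mark: dark steel clamp 30 x 34 mm, 22 mm high, with a thumb-screw, fixed on the scale bar, its small brass cone pointing back at the carriage. Origin: centre of its underside on the scale bar (guide x = 125, z = 36 mm); axes as guide. The carriage is at the mark when pointer_tip has y = 0 in this frame. The carriage passes it without touching.
- buffer_front (a joint): Compression in m of the front buffer, 0 (out) to 0.040 (bottomed), growing as its face is pushed to guide +y, which drives the carriage forward. Spring 15 N/m without preload, damping 0.15 N s/m, moving mass 35 g: it throws the carriage back with hardly any loss.
- buffer_rear (a joint): Compression in m of the rear buffer, 0 (out) to 0.040 (bottomed), growing as its face is pushed to guide -y, which brakes the forward-rolling carriage. Same spring, 15 N/m.
- front_face (a point): Flat black rubber face of the front buffer, 100 mm wide (x), 52 mm high, centred at z 65 mm, looking to -y into the bay; origin at the centre of the face. Uncompressed at frame y = +75 mm. It moves back into the housing as it is pushed; a steel block behind it leaves no gap to grip.
- rear_face (a point): The same on the rear buffer, looking to +y; uncompressed at frame y = -75 mm, so the bay is 150 mm long between the faces. Shut fingers with their tips about 55 mm above the table move freely between the faces.

How it is judged:
By the outcome, as a careful person would: the job done as asked, in the order asked, and still so for the second after the job is handed in, with the robot touching nothing.
It also fails if it takes over 38 s, if anything falls off the work surface, if the arm or the gripper's body presses on something with over 40 N, if the wrist force passes 120 N, or if a joint passes its speed limit or range.

## Working session

There is one attempt and no reset: what is moved stays moved. The work goes in short steps, Python scripts to look and compute and a tool call to move; the robot and the scene stay as the last step left them, time stands still between calls to the robot, and variables do not carry over. Pictures are saved under pics/ and viewed, at most 10 in all, crops included, and the job is handed in when it is done.

Besides the shell and the picture viewer there is one more tool, called after "Request:" in YAML: its name, and indented under it one key for each argument. jog_arm: Moves the arm, as the interface text tells. Shifts and turns lie within -1 to 1; 1 stands for 0.12 m of shift or 90 degrees of turn. Its arguments: {"type":"object","properties":{"plan":{"type":"array"},"fingers":{"type":"number"}},"required":["plan"]}

```bash
ls; mkdir -p pics; python3 - <<'E'
from cell import status,get_image,bot
import cv2,numpy as np
s=status.get_obs();print(s['time_s'],s['ee_pos'],s['tool_rot'],s['width'],s['force'])
for n in ("scene","side"):
    d=get_image(n);cv2.imwrite(f"pics/{n}0.png",d["img"][:,:,::-1]);np.savez(f"pics/{n}0.npz",**d)
    print(n,d["intrinsics"].tolist(),d["R"].tolist(),d["t"].tolist())
E
```

```text
pics
0.0 [0.16073861 0.52567328 0.19737874] [ 1.47854421e-01  9.89008935e-01 -6.15090619e-04 -1.33275164e-04] 0.08526315627229956 [0.01470184 0.18002617 0.63945889]
scene [[466.8653072925925, 0.0, 255.30803136753306], [0.0, 466.8653072925925, 192.9606804687212], [0.0, 0.0, 1.0]] [[-0.30228711756011983, 0.9531610300307554, 0.01032227629468427], [0.75370899103779, 0.24563400622165013, -0.6095791103837953], [-0.5835625548182397, -0.17648791975149972, -0.7926580339565085]] [0.2200812645440754, -0.3519165548934815, 1.2730032194150773]
side [[387.1490245031768, 0.0, 256.1742674011923], [0.0, 387.1490245031768, 188.55938281033735], [0.0, 0.0, 1.0]] [[-0.9304429461717417, -0.36638594051715906, 0.006104630259583929], [-0.27463764688185427, 0.6862241570943313, -0.6735507175672608], [0.2425903683876328, -0.6283770753389489, -0.7391157990152976]] [0.4979145806688158, 0.25306719759614726, 0.5488570775240055]
```

View pics/scene0.png

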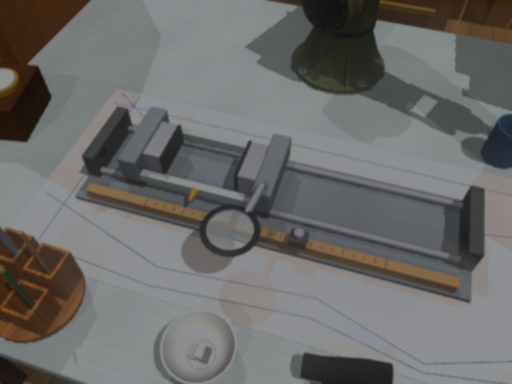

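View pics/side0.png

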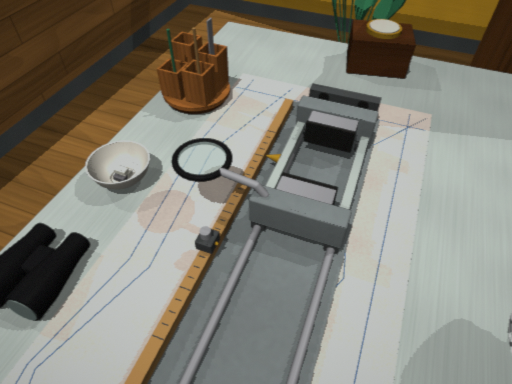

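The scene view shows the carriage at left, with housings near (145,145) and (268,170). The brass pointer is at about (193,194), the clamp at (298,236) and the stops at (107,140) and (473,225). I'll measure these from depth and colour.

```bash
cat > h.py <<'E'
import numpy as np,cv2
def pts(d):
    z=d["z_map"];K=d["intrinsics"];v,u=np.mgrid[:z.shape[0],:z.shape[1]]
    c=np.stack([(u-K[0,2])/K[0,0]*z,(v-K[1,2])/K[1,1]*z,z],-1)
    P=(c-d["t"])@d["R"]; P[z<=0]=np.nan; return P
def ray(d,u,v,h):
    K=d["intrinsics"];r=np.array([(u-K[0,2])/K[0,0],(v-K[1,2])/K[1,1],1])@d["R"];o=-d["R"].T@d["t"]
    return o+r*(h-o[2])/r[2]
E
python3 - <<'E'
from h import *
for n in ("scene","side"):
    d=dict(np.load(f"pics/{n}0.npz"));P=pts(d);hsv=cv2.cvtColor(d["img"],cv2.COLOR_RGB2HSV)
    h,s,v=[hsv[...,i].astype(int) for i in range(3)]
    wood=(h>8)&(h<22)&(s>110)&(abs(P[...,2]-.036)<.006)&(P[...,0]<.8)
    W=P[wood];c=np.median(W,0)
    (vx,vy,x0,y0)=cv2.fitLine(W[:,:2].astype(np.float32),cv2.DIST_HUBER,0,.01,.01).ravel()
    e=np.array([vx,vy])*np.sign(vy);t=(W[:,:2]-[x0,y0])@e
    print(n,"wood n",len(W),"z",c[2],"dir",e,"ang",np.degrees(np.arctan2(-e[0],e[1])),"line",x0,y0,"ends",[x0,y0]+e*np.percentile(t,.3),[x0,y0]+e*np.percentile(t,99.7))
    nx=np.array([e[1],-e[0]])
    for nm,z0 in (("stop",.072),("house",.095)):
        m=((abs(P[...,2]-z0)<.004)).astype(np.uint8)
        k,L,S,C=cv2.connectedComponentsWithStats(m)
        for i in range(1,k):
            if S[i,4]>60:
                Q=P[L==i];a=(Q[:,:2]-[x0,y0])@nx;b=(Q[:,:2]-[x0,y0])@e
                print(nm,S[i,4],C[i].round(),"x",np.percentile(a,[2,98]).round(4),"y",np.percentile(b,[1,99]).round(4),"z",np.median(Q[:,2]).round(4))
    m=((h>14)&(h<32)&(s>150)&(v>90)&(abs(P[...,2]-.046)<.012)&~wood).astype(np.uint8)
    k,L,S,C=cv2.connectedComponentsWithStats(m)
    for i in range(1,k):
        if S[i,4]>5: print("brass",S[i],C[i].round(1),np.nanmedian(P[L==i],0).round(4))
    m=((s<90)&(abs(P[...,2]-.058)<.006)&(abs((P[...,:2]-[x0,y0])@nx)<.02)).astype(np.uint8)
    k,L,S,C=cv2.connectedComponentsWithStats(m)
    for i in range(1,k):
        if S[i,4]>15: 
            Q=P[L==i];b=(Q[:,:2]-[x0,y0])@e;a=(Q[:,:2]-[x0,y0])@nx
            print("clamp",S[i,4],C[i].round(1),"y",np.percentile(b,[3,97]),"x",np.percentile(a,[3,97]),np.median(Q[:,2]))
E
python3 -c "
import cv2
a=cv2.imread('pics/scene0.png');b=cv2.imread('pics/side0.png')
cv2.imwrite('pics/z0.png',cv2.hconcat([cv2.resize(a[170:260,170:320],(400,240),interpolation=2),cv2.resize(b[140:260,180:290],(262,240),interpolation=2)[:, :262]]))"
```

```text
scene wood n 2025 z 0.036567127879123 dir [-0.00322206  0.9999948 ] ang 0.18461066 line 0.6039416 0.11449013 ends [ 0.60647705 -0.67240456] [0.60322715 0.33623194]
stop 153 [346.  57.] x [-0.5744 -0.5196] y [-0.1473 -0.0263] z 0.0718
stop 171 [ 23. 102.] x [-0.2416 -0.0864] y [-0.7701 -0.7381] z 0.0719
stop 734 [105. 132.] x [-0.1998 -0.0445] y [-0.5463 -0.5157] z 0.0718
stop 78 [501. 140.] x [-0.3911 -0.3462] y [0.2686 0.3066] z 0.0719
stop 180 [151. 159.] x [-0.1678 -0.0413] y [-0.4541 -0.3734] z 0.0721
stop 1099 [476. 221.] x [-0.2076 -0.0517] y [0.2244 0.2542] z 0.073
stop 78 [299. 232.] x [-0.0073  0.0102] y [-0.0789 -0.0621] z 0.0722
stop 122 [ 59. 278.] x [0.1803 0.2338] y [-0.4806 -0.4249] z 0.0715
stop 136 [ 37. 313.] x [0.2486 0.3015] y [-0.4817 -0.4268] z 0.0718
house 184 [340.  47.] x [-0.5786 -0.5281] y [-0.1859 -0.035 ] z 0.0945
house 266 [21. 90.] x [-0.244  -0.0891] y [-0.7955 -0.7387] z 0.0968
house 1082 [142. 135.] x [-0.1996 -0.0445] y [-0.4583 -0.4192] z 0.0949
house 114 [503. 125.] x [-0.4228 -0.3496] y [0.2693 0.2981] z 0.0952
house 1149 [272. 163.] x [-0.203  -
[... 1078 characters left out ...]
 [-0.0013  0.0151] y [-0.0092  0.0086] z 0.0716
house 328 [381.  41.] x [-0.2365 -0.0776] y [-0.7329 -0.6689] z 0.0971
house 69 [185.  58.] x [0.2492 0.2994] y [-0.4421 -0.4239] z 0.0955
house 172 [172.  67.] x [0.2518 0.3065] y [-0.4135 -0.3568] z 0.0948
house 101 [198.  77.] x [0.1834 0.2392] y [-0.4082 -0.3544] z 0.0946
house 941 [339. 109.] x [-0.1956 -0.0403] y [-0.3879 -0.3486] z 0.0943
house 1826 [303. 206.] x [-0.1993 -0.0455] y [-0.1085 -0.0697] z 0.0943
brass [267 154  13   8  57] [273.9 156.7] [ 0.5686 -0.1826  0.0498]
brass [215 242   4   3  10] [216.2 243. ] [0.5885 0.0429 0.0476]
clamp 239 [207.4 239.3] y [-0.01457414  0.0165962 ] x [-0.00962804  0.01811251] 0.05725895129118016
```

View pics/z0.png

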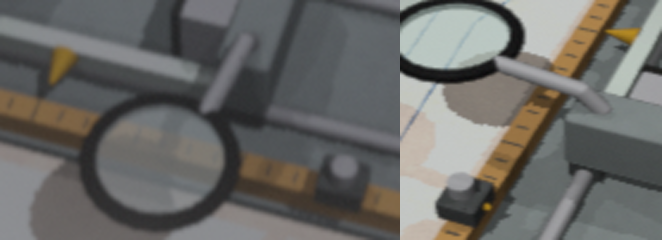

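The pointer, the clamp and its brass cone are all clear in both views. Next I'll refit the axis and pin down the geometry.

```bash
cat >> h.py <<'E'
import json
def wood(d,P):
    hsv=cv2.cvtColor(d["img"],cv2.COLOR_RGB2HSV).astype(int);h,s=hsv[...,0],hsv[...,1]
    m=(h>8)&(h<22)&(s>110)&(abs(P[...,2]-.036)<.006)&(abs(P[...,0]-.603)<.03)&(P[...,1]>-.45)&(P[...,1]<.38)
    return P[m]
G=json.load(open("g.json")) if __import__("os").path.exists("g.json") else None
def carriage(d,cam):  # guide y of carriage middle from housing tops
    P=pts(d);g=G[cam];o=np.array(g["o"]);e=np.array(g["e"]);nx=np.array([e[1],-e[0]])
    a=(P[...,:2]-o)@nx;b=(P[...,:2]-o)@e
    m=((abs(P[...,2]-.095)<.004)&(abs(a)<.09)&(abs(b)<.37)).astype(np.uint8)
    k,L,S,C=cv2.connectedComponentsWithStats(m);r=[]
    for i in range(1,k):
        if S[i,4]>150: r.append((np.percentile(b[L==i],[2,98]).round(4).tolist(),int(S[i,4])))
    hsv=cv2.cvtColor(d["img"],cv2.COLOR_RGB2HSV).astype(int);h,s,v=[hsv[...,i] for i in range(3)]
    mb=(h>14)&(h<32)&(s>150)&(v>90)&(a>.07)&(a<.112)&(abs(P[...,2]-.048)<.012)
    return r,(float(np.median(b[mb]).round(4)),int(mb.sum())) if mb.sum()>5 else None
E
python3 - <<'E'
from h import *
g={}
for n in ("scene","side"):
    d=dict(np.load(f"pics/{n}0.npz"));P=pts(d);W=wood(d,P)
    vx,vy,x0,y0=cv2.fitLine(W[:,:2].astype(np.float32),cv2.DIST_HUBER,0,.01,.01).ravel()
    e=np.array([vx,vy])*np.sign(vy);nx=np.array([e[1],-e[0]]);c=np.array([x0,y0])
    b=(P[...,:2]-c)@e;a=(P[...,:2]-c)@nx
    print(n,len(W),"e",e,"wood x width",np.percentile((W[:,:2]-c)@nx,[2,98]))
    r=[]
    for z0,rng in ((.072,(.65,.9)),(.095,0)):
        m=((abs(P[...,2]-z0)<.003)&(a<-.03)&(a>-.22)).astype(np.uint8)
        k,L,S,C=cv2.connectedComponentsWithStats(m)
        for i in range(1,k):
            if S[i,4]>250:
                print(z0,S[i,4],"x",np.percentile(a[L==i],[2,98]).round(4),"y",(y0+np.percentile(b[L==i],[2,98])).round(4))
    m=(abs(P[...,2]-.058)<.002)&(abs(a)<.02)&(b+y0>0)&(b+y0<.1)
    print("clamp",m.sum(),"y",y0+np.percentile(b[m],[3,97]),"x",np.percentile(a[m],[3,97]),"c",c)
E
```

```text
scene 1785 e [-0.01270268  0.9999193 ] wood x width [-0.00851881  0.00782688]
0.072 702 x [-0.2033 -0.0489] y [-0.4297 -0.402 ]
0.072 1010 x [-0.204  -0.0483] y [0.3413 0.3693]
0.095 1039 x [-0.2027 -0.0483] y [-0.3419 -0.3043]
0.095 1111 x [-0.2035 -0.0481] y [-0.0628 -0.0249]
clamp 125 y [0.02811483 0.06010542] x [-0.01371969  0.01455677] c [0.6040375  0.01794145]
side 3353 e [-0.01308483  0.9999144 ] wood x width [-0.00905765  0.01020712]
0.072 547 x [-0.2004 -0.0469] y [-0.4325 -0.4036]
0.095 897 x [-0.2013 -0.046 ] y [-0.3435 -0.3064]
0.095 1745 x [-0.2016 -0.0484] y [-0.0644 -0.0272]
clamp 185 y [0.02639249 0.05796359] x [-0.01170083  0.01604338] c [0.6018996  0.04103095]
```

Request:
jog_arm:
  plan:
    - [-0.1,-0.33,0,-0.066]
    - [-0.2,-0.66,0,-0.132]
    - [-0.3,-1,0,-0.197]
    - [-0.3,-1,0,-0.197]
  fingers: -1

```text
time_s: 0.43
ee_pos: [0.1593, 0.3954, 0.1971]
tool_rot: [-0.01, 1.0, -0.001, -0.001]
force: [-1.0, 0.0, 0.9]
width: 0.0387
finger_force: 0.0
```

Request:
jog_arm:
  plan:
    - [-0.17,-0.33,0,0]
    - [-0.35,-0.66,0,0]
    - [-0.52,-0.984,0,0]

```text
time_s: 0.68
ee_pos: [0.2199, 0.2894, 0.1978]
tool_rot: [-0.007, 1.0, -0.0, -0.0]
force: [1.3, -0.1, 0.4]
width: 0.0005
finger_force: 0.0
```

Request:
jog_arm:
  plan:
    - [-0.17,-0.33,0,0]
    - [-0.35,-0.66,0,0]
    - [-0.52,-0.984,0,0]

```text
time_s: 0.93
ee_pos: [0.28, 0.1794, 0.1981]
tool_rot: [-0.007, 1.0, 0.0, 0.0]
force: [0.8, 1.2, -0.0]
width: -0.0
finger_force: 0.0
```

Request:
jog_arm:
  plan:
    - [-0.17,-0.33,0,0]
    - [-0.35,-0.66,0,0]
    - [-0.52,-0.984,0,0]

```text
time_s: 1.18
ee_pos: [0.34, 0.0693, 0.1982]
tool_rot: [-0.006, 1.0, 0.0, 0.0]
force: [0.1, 1.0, 0.2]
width: -0.0001
finger_force: 0.0
```

Request:
jog_arm:
  plan:
    - [-0.17,-0.33,0,0]
    - [-0.35,-0.66,0,0]
    - [-0.52,-0.984,0,0]

```text
time_s: 1.43
ee_pos: [0.3998, -0.0407, 0.198]
tool_rot: [-0.006, 1.0, 0.0, 0.0]
force: [0.9, 1.3, 0.2]
width: -0.0
finger_force: 0.0
```

Request:
jog_arm:
  plan:
    - [-0.17,-0.33,0,0]
    - [-0.35,-0.66,0,0]
    - [-0.52,-0.984,0,0]
    - [-0.52,-0.984,0,0]

```text
time_s: 1.77
ee_pos: [0.4646, -0.16, 0.1972]
tool_rot: [-0.005, 1.0, -0.0, -0.0]
force: [-0.9, 0.1, -1.0]
width: -0.0002
finger_force: 0.0
```

Request:
jog_arm:
  plan:
    - [-0.13,-0.21,0,0]
    - [-0.13,-0.21,0.3,0]
    - [-0.13,-0.21,0.55,0]
    - [-0.13,-0.21,0.55,0]

```text
time_s: 2.1
ee_pos: [0.4766, -0.1797, 0.1266]
tool_rot: [-0.006, 1.0, 0.002, -0.004]
force: [0.2, -0.7, -0.6]
width: 0.0002
finger_force: 0.0
```

```bash
cat > look.py <<'E'
import sys,json
from h import *
from cell import status,get_image
out=[]
for n in sys.argv[2:]:
    t=status.get_obs()["time_s"];d=get_image(n)
    cv2.imwrite(f"pics/{sys.argv[1]}_{n}.png",d["img"][:,:,::-1]);print(n,round(t,3),carriage(d,n))
s=status.get_obs();print(round(s["time_s"],3),s["ee_pos"].round(4),"guide y tool~",round(s["ee_pos"][1]+.033,4))
E
python3 - <<'E'
import json,numpy as np
g={}
for n,c,e,s0,a in (("scene",[.6040375,.01794145],[-.0129,.99992],-.0303,-.126),("side",[.6018996,.04103095],[-.0129,.99992],-.0322,-.124)):
    e=np.array(e);nx=np.array([e[1],-e[0]]);o=np.array(c)+(s0-c[1])*e+a*nx;g[n]=dict(o=o.tolist(),e=e.tolist());print(n,o)
json.dump(g,open("g.json","w"))
E
python3 look.py a scene side
```

```text
scene [ 0.47866989 -0.03192154]
side [ 0.4788542  -0.03379374]
scene 2.1 ([([-0.3118, -0.2738], 1088), ([-0.0326, 0.0057], 1150)], (-0.1516, 51))
side 2.15 ([([-0.3113, -0.2734], 225), ([-0.3117, -0.2739], 497), ([-0.0323, 0.0055], 1824)], (-0.1499, 65))
2.2 [ 0.479  -0.1804  0.1323] guide y tool~ -0.1474
```

Request:
jog_arm:
  plan:
    - [0,0,0.2,0]
    - [0,0,0.4,0]
    - [0,0,0.6,0]
    - [0,0,0.64,0]
    - [0,0,0.64,0]

```text
time_s: 2.62
ee_pos: [0.4795, -0.1806, 0.056]
tool_rot: [-0.006, 1.0, 0.0, -0.0]
force: [0.2, 0.0, 1.0]
width: 0.0002
finger_force: 0.0
```

```bash
python3 look.py b scene side; cat > sim.py <<'E'
# guide-y sim: carriage middle c, vel u, tool centre waypoints (t,y) linear; half finger hw
import numpy as np
def sim(c,u,wp,T,m=.97,hw=.0145,f=.012,bv=.08,k=15.,cd=.15,dt=.0005,t0=0,every=.0833):
    t=np.arange(t0,t0+T,dt);y=np.interp(t,*np.array(wp).T);yv=np.gradient(y,dt);out=[];pmx=[0,0]
    for i in range(len(t)):
        pf=y[i]+hw-(c+.075);pr=(c-.075)-(y[i]-hw);F=0
        if pf>0:F+=max(0,k*pf+cd*(yv[i]-u))
        if pr>0:F-=max(0,k*pr+cd*(u-yv[i]))
        pmx=[max(pmx[0],pf),max(pmx[1],pr)]
        if abs(u)<1e-5 and abs(F)<f:u=0.
        else:u+=dt*(F-f*np.sign(u)-bv*u)/m
        c+=dt*u;out.append((t[i],c,u,y[i],pf,pr))
    return np.array(out),pmx
E
python3 - <<'E'
from sim import *
for m in (.75,.97,1.25):
  for v in (.05,.06,.07):
    o,p=sim(-.1532,0,[(0,-.147),(9,-.147+9*v)],4,m)
    i=np.where((o[:,4]<0)&(o[:,1]>-.15))[0]; j=np.where((o[:,5]>0)&(o[:,1]>-.15))[0]
    print(m,v,p,"leave",o[i[0],:4].round(3),"rear contact",o[j[0],:4].round(3))
E
```

```text
scene 2.617 ([([-0.3115, -0.2737], 1092), ([-0.0332, 0.0057], 1167)], (-0.1519, 54))
side 2.667 ([([-0.3101, -0.2738], 165), ([-0.3111, -0.2744], 432), ([-0.032, 0.0054], 1818)], (-0.1495, 65))
2.717 [ 0.4803 -0.181   0.0574] guide y tool~ -0.148Traceback (most recent call last):
  File "<stdin>", line 6, in <module>
IndexError: index 0 is out of bounds for axis 0 with size 0
```

```bash
python3 - <<'E'
from sim import *
for m in (.75,.97,1.25):
  for v in (.05,.06,.07):
    o,p=sim(-.1532,0,[(0,-.147),(9,-.147+9*v)],7,m)
    i=np.where((o[:,4]<0)&(o[:,1]>-.15))[0]; j=np.where((o[:,5]>0)&(o[:,1]>-.15))[0]
    print(m,v,np.round(p,3),"leave",o[i[0],:4].round(3) if len(i) else 0,"rear contact",o[j[0],:4].round(3) if len(j) else 0)
E
```

```text
0.75 0.05 [0.012 0.   ] leave [ 1.834 -0.116  0.094 -0.055] rear contact 0
0.75 0.06 [0.014 0.   ] leave [ 1.648 -0.109  0.113 -0.048] rear contact 0
0.75 0.07 [0.016 0.   ] leave [ 1.514 -0.101  0.132 -0.041] rear contact 0
0.97 0.05 [0.013 0.   ] leave [ 1.93  -0.111  0.095 -0.05 ] rear contact 0
0.97 0.06 [0.016 0.   ] leave [ 1.744 -0.103  0.114 -0.042] rear contact 0
0.97 0.07 [0.018 0.   ] leave [ 1.61  -0.095  0.133 -0.034] rear contact 0
1.25 0.05 [0.015 0.   ] leave [ 2.038 -0.106  0.096 -0.045] rear contact 0
1.25 0.06 [0.018 0.   ] leave [ 1.852 -0.096  0.115 -0.036] rear contact 0
1.25 0.07 [0.021 0.001] leave [ 1.718 -0.087  0.134 -0.027] rear contact [5.294 0.284 0.076 0.224]
```

Request:
jog_arm:
  plan:
    - [0,0.125,0,0]
    - [0,0.25,0,0]
    - [0,0.292,0,0]
    - [0,0.333,0,0]
    - [0,0.375,0,0]

```text
time_s: 3.13
ee_pos: [0.4792, -0.1357, 0.0563]
tool_rot: [-0.006, 1.0, -0.0, 0.001]
force: [-0.7, 0.1, -0.1]
width: 0.0
finger_force: 0.0
```

Request:
jog_arm:
  plan:
    - [0,0.042,0,0]
    - [0,0.083,0,0]
    - [0,0.125,0,0]
    - [0,0.167,0,0]
    - [0,0.208,0,0]

```text
time_s: 3.55
ee_pos: [0.4783, -0.1103, 0.0552]
tool_rot: [-0.006, 1.0, 0.0, -0.0]
force: [-0.5, -0.2, 0.4]
width: 0.0001
finger_force: 0.1
```

Request:
jog_arm:
  plan:
    - [0,0.042,0,0]
    - [0,0.083,0,0]
    - [0,0.125,0,0]
    - [0,0.167,0,0]
    - [0,0.208,0,0]

```text
time_s: 3.97
ee_pos: [0.478, -0.0852, 0.0552]
tool_rot: [-0.006, 1.0, -0.0, -0.0]
force: [0.1, -0.2, -0.5]
width: 0.0003
finger_force: 0.1
```

Request:
jog_arm:
  plan:
    - [0,0.042,0,0]
    - [0,0.083,0,0]
    - [0,0.125,0,0]
    - [0,0.15,0,0]

```text
time_s: 4.3
ee_pos: [0.4778, -0.0671, 0.0552]
tool_rot: [-0.006, 1.0, 0.0, 0.0]
force: [-0.6, 0.7, -0.2]
width: -0.0003
finger_force: 0.0
```

```bash
python3 look.py c scene side scene side
```

```text
scene 4.3 ([([-0.2561, -0.2182], 1118), ([0.0224, 0.061], 1196)], (-0.0981, 54))
side 4.35 ([([-0.2503, -0.2133], 409), ([0.0289, 0.0662], 2194)], (-0.0903, 68))
scene 4.4 ([([-0.245, -0.2073], 1129), ([0.0333, 0.072], 1207)], (-0.0868, 51))
side 4.45 ([([-0.2399, -0.202], 410), ([0.0398, 0.0771], 2265)], (-0.0789, 72))
4.5 [ 0.4778 -0.0677  0.0552] guide y tool~ -0.0347
```

```bash
cat > opt.py <<'E'
from sim import *
def plan(y0,s,v,n,t0=0):
    r=1/12;return [(t0,y0),(t0+s*r+1e-6,y0),(t0+(s+n)*r,y0+v*n*r),(t0+60,y0+v*n*r)]
def ev(c,u,y0,s,v,n,m=.97,**k):
    o,p=sim(c,u,plan(y0,s,v,n),3.6,m,dt=.002,**k);i=min(int((s+n)/12/.002),len(o)-1);return o[-1,1],o[-1,2],p,o[i,2]
E
python3 - <<'E'
from opt import *
best=[]
for v in np.arange(.03,.066,.005):
  for s in range(6,16):
    for n in (9,10,11,12,13,14):
      E=[ev(-.076,u,-.0347,s,v,n,m) for m in (.8,.97,1.2) for u in (.107,)]
      best.append((max(abs(e[0]-.0744)+1.5*abs(e[1]) for e in E),round(v,3),s,n,[(round(e[0],4),round(e[1],4)) for e in E],np.round(E[1][2],4)))
best.sort(key=lambda b:b[0])
for b in best[:6]:
    print(b);print([np.round(ev(-.076,u,-.0347,*([b[2],b[1],b[3]]))[:2],4).tolist() for u in (.102,.112)])
E
```

```text
(np.float64(0.0018724543420971576), np.float64(0.045), 11, 13, [(np.float64(0.0725), np.float64(0.0)), (np.float64(0.0748), np.float64(0.0)), (np.float64(0.0753), np.float64(0.0))], array([0.    , 0.0081]))
[[0.0615, -0.0081], [0.068, 0.0]]
(np.float64(0.002491101015694497), np.float64(0.04), 10, 14, [(np.float64(0.0723), np.float64(0.0)), (np.float64(0.0732), np.float64(0.0)), (np.float64(0.0719), np.float64(0.0))], array([0.    , 0.0092]))
[[0.0589, -0.0072], [0.0683, 0.0]]
(np.float64(0.003515646926361582), np.float64(0.045), 11, 14, [(np.float64(0.0779), np.float64(0.0)), (np.float64(0.0774), np.float64(0.0)), (np.float64(0.0757), np.float64(0.0))], array([0.    , 0.0081]))
[[0.0721, -0.0031], [0.068, 0.0]]
(np.float64(0.004616733996543728), np.float64(0.05), 12, 12, [(np.float64(0.0712), np.float64(-0.0009)), (np.float64(0.0744), np.float64(0.0)), (np.float64(0.0755), np.float64(0.0))], array([0.    , 0.0073]))
[[0.0636, -0.009], [0.0691, 0.0]]
(np.float64(0.005633671336865487), np.float64(0.06), 14, 9, [(np.float64(0.0706), np.float64(-0.0002)), (np.float64(0.0698), np.float64(0.0)), (np.float64(0.0688), np.float64(0.0))], array([0.    , 0.0094]))
[[0.0583, -0.0124], [0.0521, 0.0]]
(np.float64(0.005633687603269086), np.float64(0.06), 14, 10, [(np.float64(0.0751), np.float64(-0.0)), (np.float64(0.0698), np.float64(0.0)), (np.float64(0.0688), np.float64(0.0))], array([0.    , 0.0094]))
[[0.0668, -0.0126], [0.0521, 0.0]]
```

Request:
jog_arm:
  plan:
    - [0,0,0,0]
    - [0,0,0,0]
    - [0,0,0,0]
    - [0,0,0,0]
    - [0,0,0,0]

```text
time_s: 4.92
ee_pos: [0.4778, -0.0678, 0.0552]
tool_rot: [-0.006, 1.0, -0.0, 0.0]
force: [-0.9, -0.5, -0.4]
width: 0.0003
finger_force: 0.0
```

```bash
python3 look.py d scene side;  python3 - <<'E'
from sim import *
o,p=sim(-.076,.107,[(0,-.0347),(9,-.0347)],.6)
print(o[833,:3],o[933,:3],o[1033,:3])
E
```

```text
scene 4.917 ([([-0.191, -0.1535], 1153), ([0.087, 0.1257], 1244)], (-0.0333, 51))
side 4.967 ([([-0.1861, -0.1491], 487), ([0.0931, 0.1305], 2703)], (-0.0261, 71))
5.017 [ 0.4778 -0.0678  0.0552] guide y tool~ -0.0348
[ 0.4165     -0.03320513  0.0983114 ] [ 0.4665     -0.02831538  0.09728953] [ 0.5165     -0.02347662  0.09627186]
```

```bash
python3 - <<'E'
from opt import *
best=[]
for v in np.arange(.03,.061,.005):
  for s in range(3,10):
    for n in range(8,16):
      E=[ev(-.0232,u,-.0348,s,v,n,m) for m in (.8,.97,1.2) for u in (.093,.099)]
      best.append((max(abs(e[0]-.0744)+1.5*abs(e[1]) for e in E),round(v,3),s,n,[(round(e[0],4),round(e[1],4)) for e in E],np.round(E[1][2],4)))
best.sort(key=lambda b:b[0])
for b in best[:5]: print(b)
o,p=sim(-.0232,.0965,plan(-.0348,best[0][2],best[0][1],best[0][3]),3.2)
print(o[::167*2][:, [0,1,2,3,5]].round(4))
E
```

```text
(np.float64(0.004291569623788211), np.float64(0.05), 6, 12, [(np.float64(0.0726), np.float64(-0.0)), (np.float64(0.072), np.float64(0.0)), (np.float64(0.0718), np.float64(0.0)), (np.float64(0.0738), np.float64(0.0)), (np.float64(0.0701), np.float64(0.0)), (np.float64(0.0764), np.float64(0.0))], array([0.    , 0.0068]))
(np.float64(0.004370480456432846), np.float64(0.05), 6, 13, [(np.float64(0.0788), np.float64(0.0)), (np.float64(0.072), np.float64(0.0)), (np.float64(0.0782), np.float64(0.0)), (np.float64(0.0738), np.float64(0.0)), (np.float64(0.0766), np.float64(0.0)), (np.float64(0.0768), np.float64(0.0))], array([0.    , 0.0068]))
(np.float64(0.004634033285577209), np.float64(0.045), 5, 13, [(np.float64(0.0733), np.float64(0.0)), (np.float64(0.0698), np.float64(-0.0)), (np.float64(0.0734), np.float64(0.0)), (np.float64(0.071), np.float64(0.0)), (np.float64(0.0719), np.float64(0.0)), (np.float64(0.0733), np.float64(0.0))], array([0.    , 0.0075]))
(np.float64(0.004634056900546705), np.float64(0.045), 5, 14, [(np.float64(0.0784), np.float64(0.0)), (np.float64(0.0698), np.float64(-0.0
[... 967 characters left out ...]
03]
 [ 1.336e+00  6.710e-02  1.770e-02  7.000e-03 -4.000e-04]
 [ 1.503e+00  6.990e-02  1.540e-02  1.520e-02 -5.800e-03]
 [ 1.670e+00  7.230e-02  1.310e-02  1.520e-02 -3.400e-03]
 [ 1.837e+00  7.430e-02  1.090e-02  1.520e-02 -1.400e-03]
 [ 2.004e+00  7.590e-02  8.600e-03  1.520e-02  2.000e-04]
 [ 2.171e+00  7.700e-02  4.200e-03  1.520e-02  1.300e-03]
 [ 2.338e+00  7.730e-02 -6.000e-04  1.520e-02  1.600e-03]
 [ 2.505e+00  7.700e-02 -2.200e-03  1.520e-02  1.300e-03]
 [ 2.672e+00  7.660e-02 -2.900e-03  1.520e-02  9.000e-04]
 [ 2.839e+00  7.610e-02 -2.300e-03  1.520e-02  4.000e-04]
 [ 3.006e+00  7.580e-02 -9.000e-04  1.520e-02  1.000e-04]
 [ 3.173e+00  7.580e-02  0.000e+00  1.520e-02  1.000e-04]]
```

Request:
jog_arm:
  plan:
    - [0,0,0,0]
    - [0,0,0,0]
    - [0,0,0,0]
    - [0,0,0,0]
    - [0,0,0,0]

```text
time_s: 5.43
ee_pos: [0.4778, -0.0677, 0.0552]
tool_rot: [-0.006, 1.0, -0.0, -0.0]
force: [-0.0, 0.1, -0.1]
width: -0.0001
finger_force: 0.0
```

Request:
jog_arm:
  plan:
    - [0,0,0,0]
    - [0,0.035,0,0]
    - [0,0.07,0,0]
    - [0,0.104,0,0]
    - [0,0.139,0,0]

```text
time_s: 5.85
ee_pos: [0.4775, -0.0505, 0.0552]
tool_rot: [-0.006, 1.0, 0.0, 0.0]
force: [0.5, 0.5, -0.9]
width: 0.0002
finger_force: 0.0
```

Request:
jog_arm:
  plan:
    - [0,0.035,0,0]
    - [0,0.07,0,0]
    - [0,0.104,0,0]
    - [0,0.139,0,0]
    - [0,0.174,0,0]

```text
time_s: 6.27
ee_pos: [0.4773, -0.0298, 0.0552]
tool_rot: [-0.006, 1.0, -0.0, 0.0]
force: [0.3, 0.7, -0.3]
width: -0.0002
finger_force: 0.1
```

Request:
jog_arm:
  plan:
    - [0,0.035,0,0]
    - [0,0.07,0,0]
    - [0,0.104,0,0]

```text
time_s: 6.52
ee_pos: [0.4771, -0.0173, 0.0552]
tool_rot: [-0.006, 1.0, 0.0, 0.0]
force: [-0.0, 0.2, -0.1]
width: 0.0001
finger_force: 0.0
```

```bash
python3 look.py e scene side scene
```

```text
scene 6.517 ([([-0.0705, -0.0321], 1060), ([0.2081, 0.2464], 1323)], (0.0884, 54))
side 6.567 ([([-0.0686, -0.0318], 416), ([-0.0695, -0.0318], 797), ([0.2101, 0.2475], 4111)], (0.0906, 103))
scene 6.617 ([([-0.0688, -0.0305], 1037), ([0.2096, 0.2484], 1337)], (0.0905, 52))
6.667 [ 0.4771 -0.0175  0.0552] guide y tool~ 0.0155
```

```bash
python3 - <<'E'
from opt import *
from scipy.optimize import least_squares
r=1/12
# tool history (guide y): launch and brake; state fit with mass & hw & delay
L=[(0,-.148),(2.717,-.148),(2.717+2*r,-.118),(2.717+5*r,-.103),(3.967,-.053),(4.217,-.038),(4.3,-.0347),(5.517,-.0348),(6.517,.0152),(9,.0152)]
D=[(4.3,-.0977),(4.35,-.0921),(4.4,-.0868),(4.45,-.0813),(4.917,-.0329),(4.967,-.0279),(6.517,.088),(6.567,.0891),(6.617,.0897)]
def run(p,T=6.7):
    L2=[(a+p[2],b) for a,b in L];L2[0]=(0,-.148)
    return sim(-.1532,0,L2,T,p[0],hw=p[1],dt=.002,t0=0,f=p[3])[0]
def res(p):
    o=run(p);return [(np.interp(t,o[:,0],o[:,1])-c)*1000 for t,c in D]
for h0 in (.0145,.010,.006):
    s=least_squares(res,[.97,h0,.03,.012],x_scale=[.1,.003,.02,.003],diff_step=.02,bounds=([.7,0,0,.005],[1.3,.02,.08,.03]))
    print(s.x.round(4),s.cost.round(2),np.round(s.fun,1));o=run(s.x);print(o[-1].round(4),o[:,5].max(),o[:,4].max())
E
```

```text
[0.7    0.0041 0.     0.0059] 0.26 [ 0.1 -0.   0.1  0.  -0.3 -0.5 -0.3 -0.2  0.2]
[ 6.698e+00  9.100e-02  8.900e-03  1.520e-02 -1.466e-01  4.800e-03] 0.005349990042870388 0.012954815342765914
[0.7    0.0041 0.     0.0059] 0.26 [ 0.1 -0.   0.1  0.  -0.3 -0.5 -0.3 -0.2  0.2]
[ 6.698e+00  9.100e-02  8.900e-03  1.520e-02 -1.466e-01  4.800e-03] 0.005350022048387725 0.012954786193121175
[0.7    0.0041 0.     0.0059] 0.26 [ 0.1 -0.   0.1  0.  -0.3 -0.5 -0.3 -0.2  0.2]
[ 6.698e+00  9.100e-02  8.900e-03  1.520e-02 -1.466e-01  4.800e-03] 0.005350080694095239 0.012954794990281272
```

View pics/e_side.png

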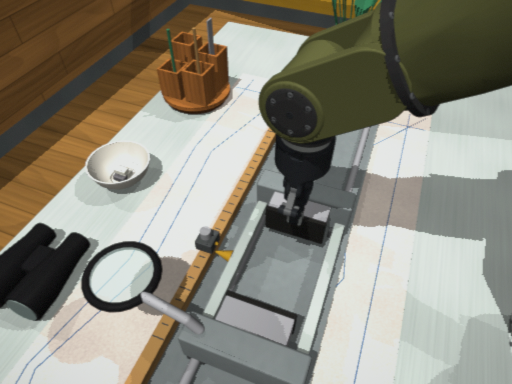

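The side view shows the pointer (225,255) just past the clamp (207,238), with the finger still on the rear buffer near (290,215). The spring will roll the carriage back about the amount needed, so I'll hold here and watch.

Request:
jog_arm:
  plan:
    - [0,0,0,0]
    - [0,0,0,0]
    - [0,0,0,0]
    - [0,0,0,0]
    - [0,0,0,0]

```text
time_s: 7.08
ee_pos: [0.4771, -0.0178, 0.0552]
tool_rot: [-0.006, 1.0, 0.0, 0.0]
force: [-0.4, 0.5, 0.3]
width: 0.0
finger_force: 0.0
```

```bash
python3 look.py f scene side; python3 look.py g scene side
```

```text
scene 7.083 ([([-0.0709, -0.0329], 1044), ([0.2075, 0.2463], 1339)], (0.0884, 53))
side 7.133 ([([-0.0708, -0.0342], 403), ([-0.0717, -0.0343], 790), ([0.2077, 0.245], 4090)], (0.0884, 106))
7.183 [ 0.4771 -0.0178  0.0552] guide y tool~ 0.0152
scene 7.183 ([([-0.0729, -0.035], 1057), ([0.2038, 0.244], 1349)], (0.0864, 52))
side 7.233 ([([-0.0734, -0.0364], 397), ([-0.0739, -0.0364], 790), ([0.2057, 0.243], 4066)], (0.0863, 103))
7.283 [ 0.4772 -0.0178  0.0552] guide y tool~ 0.0152
```

Request:
jog_arm:
  plan:
    - [0,0.1,0,0]
    - [0,0.2,0,0]
    - [0,0.3,0,0]
    - [0,0.4,0,0]
    - [0,0.4,0,0]

```text
time_s: 7.7
ee_pos: [0.4764, 0.0316, 0.0552]
tool_rot: [-0.007, 1.0, 0.0, -0.0]
force: [0.3, -0.7, -0.5]
width: -0.0002
finger_force: 0.0
```

```bash
python3 look.py h scene side
```

```text
scene 7.7 ([([-0.0821, -0.0439], 1240), ([0.1963, 0.2349], 1325)], (0.0772, 55))
side 7.75 ([([-0.0828, -0.0453], 609), ([0.1969, 0.2342], 3941)], (0.0773, 108))
7.8 [0.4765 0.0303 0.0552] guide y tool~ 0.0633
```

Request:
jog_arm:
  plan:
    - [0,0,0,0]
    - [0,0,0,0]
    - [0,0,0,0]
    - [0,0,0,0]
    - [0,0,0,0]

```text
time_s: 8.22
ee_pos: [0.4765, 0.03, 0.0552]
tool_rot: [-0.006, 1.0, -0.0, -0.0]
force: [0.1, -0.5, 0.6]
width: 0.0001
finger_force: 0.0
```

Request:
jog_arm:
  plan:
    - [0,0,0,0]
    - [0,0,0,0]
    - [0,0,0,0]
    - [0,0,0,0]
    - [0,0,0,0]

```text
time_s: 8.63
ee_pos: [0.4765, 0.0303, 0.0552]
tool_rot: [-0.006, 1.0, 0.0, 0.0]
force: [0.1, -0.2, -0.2]
width: 0.0004
finger_force: 0.0
```

```bash
python3 look.py i scene side
```

```text
scene 8.633 ([([-0.0905, -0.0525], 1215), ([0.1881, 0.2267], 1318), ([0.1431, 0.161], 153)], (0.0686, 56))
side 8.683 ([([-0.0905, -0.0531], 604), ([0.189, 0.2263], 3804)], (0.0705, 104))
8.733 [0.4765 0.0303 0.0552] guide y tool~ 0.0633
```

Request:
jog_arm:
  plan:
    - [0,0,0,0]
    - [0,0,0,0]
    - [0,0,0,0]
    - [0,0,0,0]
    - [0,0,0,0]

```text
time_s: 9.15
ee_pos: [0.4765, 0.0303, 0.0552]
tool_rot: [-0.006, 1.0, -0.0, -0.0]
force: [-0.6, -0.2, 0.2]
width: 0.0003
finger_force: 0.0
```

```bash
python3 look.py j scene side
```

```text
scene 9.15 ([([-0.0909, -0.0528], 1227), ([0.1875, 0.2261], 1316)], (0.0677, 59))
side 9.2 ([([-0.0908, -0.0539], 601), ([0.1886, 0.2259], 3810)], (0.0696, 109))
9.25 [0.4765 0.0303 0.0552] guide y tool~ 0.0633
```

```bash
python3 - <<'E'
from opt import *
for v in (.003,.004,.005,.006,.007):
  for m,f in ((.8,.008),(.8,.012),(.97,.012),(1.2,.012),(.97,.015)):
    o,p=sim(.0677,0,[(0,.13),(30,.13+30*v)],16,m,hw=.0045,f=f,dt=.001)
    i=np.where(o[:,1]>.0678)[0][0]; j=i+np.where(o[i:,4]<-.0002)[0][0] if (o[i:,4]<-.0002).any() else -1
    k=j+np.where(abs(o[j:,2])<1e-4)[0][0] if j>0 and (abs(o[j:,2])<1e-4).any() else -1
    print(v,m,f,"start tool",o[i,3].round(4),"leave dt",(o[j,0]-o[i,0]).round(2),"u",o[j,2].round(4),"c",o[j,1].round(4),"stop c",o[k,1].round(4) if k>0 else 0)
E
```

```text
0.003 0.8 0.008 start tool 0.1394 leave dt 12.88 u 0.0025 c 0.1069 stop c 0
0.003 0.8 0.012 start tool 0.1396 leave dt 12.79 u 0.0026 c 0.1067 stop c 0
0.003 0.97 0.012 start tool 0.1397 leave dt 12.77 u 0.0026 c 0.1066 stop c 0
0.003 1.2 0.012 start tool 0.1397 leave dt 12.76 u 0.0033 c 0.1065 stop c 0
0.003 0.97 0.015 start tool 0.1399 leave dt 12.71 u 0.0025 c 0.1064 stop c 0
0.004 0.8 0.008 start tool 0.1395 leave dt 0.82 u 0.0054 c 0.0725 stop c 0
0.004 0.8 0.012 start tool 0.1398 leave dt 13.56 u 0.0045 c 0.1227 stop c 0
0.004 0.97 0.012 start tool 0.1398 leave dt 13.54 u 0.0046 c 0.1228 stop c 0
0.004 1.2 0.012 start tool 0.1399 leave dt 13.53 u 0.0043 c 0.123 stop c 0
0.004 0.97 0.015 start tool 0.14 leave dt 13.5 u 0.0047 c 0.1226 stop c 0
0.005 0.8 0.008 start tool 0.1396 leave dt 0.75 u 0.0079 c 0.0731 stop c 0
0.005 0.8 0.012 start tool 0.1399 leave dt 14.02 u 0.005 c 0.1388 stop c 0
0.005 0.97 0.012 start tool 0.1399 leave dt 0.91 u 0.0068 c 0.0742 stop c 0
0.005 1.2 0.012 start tool 0.14 leave dt 0.96 u 0.0076 c 0.0745 stop c 0
0.005 0.97 0.015 start tool 0.1401 leave dt 13.97 u 0.0044 c 0.1387 stop c 0
0.006 0.8 0.008 start tool 0.1397 leave dt 0.72 u 0.0101 c 0.0738 stop c 0
0.006 0.8 0.012 start tool 0.14 leave dt 0.8 u 0.0087 c 0.0745 stop c 0
0.006 0.97 0.012 start tool 0.1401 leave dt 0.85 u 0.0094 c 0.0749 stop c 0
0.006 1.2 0.012 start tool 0.1401 leave dt 0.91 u 0.0099 c 0.0753 stop c 0
0.006 0.97 0.015 start tool 0.1403 leave dt 0.93 u 0.0081 c 0.0755 stop c 0
0.007 0.8 0.008 start tool 0.1398 leave dt 0.71 u 0.0122 c 0.0745 stop c 0
0.007 0.8 0.012 start tool 0.1401 leave dt 0.77 u 0.0111 c 0.0752 stop c 0
0.007 0.97 0.012 start tool 0.1402 leave dt 0.82 u 0.0116 c 0.0756 stop c 0
0.007 1.2 0.012 start tool 0.1403 leave dt 0.89 u 0.0121 c 0.0762 stop c 0
0.007 0.97 0.015 start tool 0.1404 leave dt 0.87 u 0.0108 c 0.0762 stop c 0
```

Request:
jog_arm:
  plan:
    - [0,0.12,0,0]
    - [0,0.24,0,0]
    - [0,0.36,0,0]
    - [0,0.48,0,0]
    - [0,0.55,0,0]

```text
time_s: 9.67
ee_pos: [0.4756, 0.0974, 0.0552]
tool_rot: [-0.007, 1.0, 0.0, 0.0]
force: [-0.5, -0.4, -0.0]
width: 0.0002
finger_force: 0.0
```

Request:
jog_arm:
  plan:
    - [0,0.003,0,0]
    - [0,0.006,0,0]
    - [0,0.009,0,0]
    - [0,0.012,0,0]
    - [0,0.015,0,0]

```text
time_s: 10.08
ee_pos: [0.4757, 0.0976, 0.0552]
tool_rot: [-0.006, 1.0, -0.0, 0.0]
force: [-0.4, 1.0, 0.2]
width: -0.0001
finger_force: 0.0
```

Request:
jog_arm:
  plan:
    - [0,0.003,0,0]
    - [0,0.006,0,0]
    - [0,0.009,0,0]
    - [0,0.012,0,0]
    - [0,0.015,0,0]

```text
time_s: 10.5
ee_pos: [0.4757, 0.0999, 0.0552]
tool_rot: [-0.006, 1.0, -0.0, 0.0]
force: [0.2, 0.5, 0.2]
width: 0.0001
finger_force: 0.0
```

Request:
jog_arm:
  plan:
    - [0,0.003,0,0]
    - [0,0.006,0,0]
    - [0,0.009,0,0]
    - [0,0.012,0,0]
    - [0,0.015,0,0]

```text
time_s: 10.92
ee_pos: [0.4756, 0.1017, 0.0552]
tool_rot: [-0.006, 1.0, 0.0, -0.0]
force: [-0.2, -0.5, -0.4]
width: -0.0001
finger_force: 0.0
```

```bash
python3 look.py k scene side
```

```text
scene 10.917 ([([-0.091, -0.0531], 1216), ([0.1875, 0.2261], 1224)], (0.0678, 58))
side 10.967 ([([0.1886, 0.2259], 3803)], (0.0697, 112))
11.017 [0.4756 0.1017 0.0552] guide y tool~ 0.1347
```

Request:
jog_arm:
  plan:
    - [0,0.003,0,0]
    - [0,0.006,0,0]
    - [0,0.009,0,0]
    - [0,0.012,0,0]
    - [0,0.015,0,0]

```text
time_s: 11.43
ee_pos: [0.4756, 0.1035, 0.0552]
tool_rot: [-0.006, 1.0, -0.0, -0.0]
force: [-0.7, 0.2, -0.0]
width: 0.0003
finger_force: 0.0
```

Request:
jog_arm:
  plan:
    - [0,0.003,0,0]
    - [0,0.006,0,0]
    - [0,0.009,0,0]
    - [0,0.012,0,0]
    - [0,0.015,0,0]

```text
time_s: 11.85
ee_pos: [0.4756, 0.1053, 0.0552]
tool_rot: [-0.006, 1.0, -0.0, 0.0]
force: [0.9, 0.5, -0.8]
width: 0.0003
finger_force: 0.0
```

```bash
python3 look.py l scene side
```

```text
scene 11.85 ([([-0.0892, -0.0513], 1213), ([0.1895, 0.2279], 1203)], (0.0695, 58))
side 11.9 ([([0.1908, 0.2281], 3843)], (0.0721, 109))
11.95 [0.4756 0.1053 0.0552] guide y tool~ 0.1383
```

Request:
jog_arm:
  plan:
    - [0,0.003,0,0]
    - [0,0.006,0,0]
    - [0,0.009,0,0]
    - [0,0.012,0,0]
    - [0,0.015,0,0]

```text
time_s: 12.37
ee_pos: [0.4756, 0.1071, 0.0552]
tool_rot: [-0.006, 1.0, 0.0, 0.0]
force: [0.1, -0.4, -0.6]
width: -0.0001
finger_force: 0.0
```

```bash
python3 look.py m scene side
```

```text
scene 12.367 ([([-0.0858, -0.0477], 1224), ([0.1932, 0.2312], 1207)], (0.0731, 55))
side 12.417 ([([0.194, 0.2315], 3905)], (0.0746, 101))
12.467 [0.4755 0.1071 0.0552] guide y tool~ 0.1401
```

Request:
jog_arm:
  plan:
    - [0,-0.1,0,0]
    - [0,-0.22,0,0]
    - [0,-0.34,0,0]
    - [0,-0.46,0,0]
    - [0,-0.54,0,0]

```text
time_s: 12.88
ee_pos: [0.4763, 0.0406, 0.0552]
tool_rot: [-0.006, 1.0, -0.0, -0.0]
force: [0.8, 0.5, 0.2]
width: -0.0002
finger_force: 0.0
```

Request:
jog_arm:
  plan:
    - [0,0,0,0]
    - [0,0,0,0]
    - [0,0,0,0]
    - [0,0,0,0]
    - [0,0,0,0]

```text
time_s: 13.3
ee_pos: [0.4764, 0.0428, 0.0552]
tool_rot: [-0.007, 1.0, 0.0, -0.0]
force: [-0.2, 0.8, 1.1]
width: -0.0
finger_force: 0.0
```

Request:
jog_arm:
  plan:
    - [0,0,0,0]
    - [0,0,0,0]
    - [0,0,0,0]
    - [0,0,0,0]
    - [0,0,0,0]

```text
time_s: 13.72
ee_pos: [0.4764, 0.0423, 0.0552]
tool_rot: [-0.006, 1.0, 0.0, -0.0]
force: [-1.1, -0.4, 0.6]
width: -0.0005
finger_force: 0.0
```

```bash
python3 look.py n scene side
```

```text
scene 13.717 ([([-0.0851, -0.0469], 1227), ([0.1933, 0.2319], 1332)], (0.0737, 58))
side 13.767 ([([-0.0846, -0.0474], 630), ([0.1947, 0.2319], 3906)], (0.0753, 112))
13.817 [0.4764 0.0423 0.0552] guide y tool~ 0.0753
```

Request:
jog_arm:
  plan:
    - [0,0,0,0]
    - [0,0,0,0]
    - [0,0,0,0]
    - [0,0,0,0]
    - [0,0,0,0]

```text
time_s: 14.23
ee_pos: [0.4764, 0.0423, 0.0552]
tool_rot: [-0.006, 1.0, -0.0, 0.0]
force: [0.1, 0.3, 0.2]
width: 0.0001
finger_force: 0.0
```

Request:
jog_arm:
  plan:
    - [0,0,0,0]
    - [0,0,0,0]
    - [0,0,0,0]
    - [0,0,0,0]
    - [0,0,0,0]

```text
time_s: 14.65
ee_pos: [0.4764, 0.0423, 0.0552]
tool_rot: [-0.006, 1.0, -0.0, -0.0]
force: [0.3, 0.0, 0.3]
width: 0.0001
finger_force: 0.0
```

```bash
python3 look.py o scene side; python3 -c "
import cv2
a=cv2.imread('pics/o_scene.png');b=cv2.imread('pics/o_side.png')
cv2.imwrite('pics/z1.png',cv2.hconcat([cv2.resize(a[200:270,240:360],(400,233),interpolation=2),cv2.resize(b[200:290,180:290],(285,233),interpolation=2)]))"
```

```text
scene 14.65 ([([-0.0851, -0.047], 1221), ([0.1936, 0.232], 1323)], (0.074, 58))
side 14.7 ([([-0.0849, -0.0473], 626), ([0.1947, 0.232], 3896)], (0.0753, 110))
14.75 [0.4764 0.0423 0.0552] guide y tool~ 0.0753
```

View pics/z1.png

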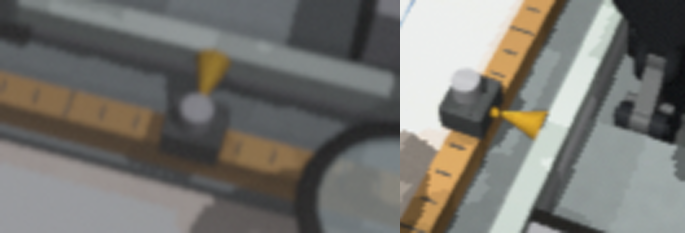

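The pointers meet tip to tip in both views and the carriage is still. I'll hold for a few more seconds, then lift straight out.

Request:
jog_arm:
  plan:
    - [0,0,0,0]
    - [0,0,0,0]
    - [0,0,0,0]
    - [0,0,0,0]
    - [0,0,0,0]

```text
time_s: 15.17
ee_pos: [0.4764, 0.0423, 0.0552]
tool_rot: [-0.006, 1.0, 0.0, 0.0]
force: [-0.5, -0.9, 0.0]
width: 0.0001
finger_force: 0.0
```

Request:
jog_arm:
  plan:
    - [0,0,0,0]
    - [0,0,0,0]
    - [0,0,0,0]
    - [0,0,0,0]
    - [0,0,0,0]

```text
time_s: 15.58
ee_pos: [0.4764, 0.0423, 0.0552]
tool_rot: [-0.006, 1.0, 0.0, -0.0]
force: [-1.0, -0.4, -0.4]
width: -0.0001
finger_force: 0.0
```

Request:
jog_arm:
  plan:
    - [0,0,0,0]
    - [0,0,0,0]
    - [0,0,0,0]
    - [0,0,0,0]
    - [0,0,0,0]

```text
time_s: 16.0
ee_pos: [0.4764, 0.0423, 0.0552]
tool_rot: [-0.006, 1.0, -0.0, 0.0]
force: [1.9, -0.6, -0.0]
width: 0.0
finger_force: 0.0
```

Request:
jog_arm:
  plan:
    - [0,0,0,0]
    - [0,0,0,0]
    - [0,0,0,0]
    - [0,0,0,0]
    - [0,0,0,0]

```text
time_s: 16.42
ee_pos: [0.4764, 0.0423, 0.0552]
tool_rot: [-0.006, 1.0, -0.0, 0.0]
force: [-0.2, -0.8, 0.2]
width: -0.0002
finger_force: 0.0
```

Request:
jog_arm:
  plan:
    - [0,0,0,0]
    - [0,0,0,0]
    - [0,0,0,0]
    - [0,0,0,0]
    - [0,0,0,0]

```text
time_s: 16.83
ee_pos: [0.4764, 0.0423, 0.0552]
tool_rot: [-0.006, 1.0, -0.0, 0.0]
force: [0.6, -0.3, -0.5]
width: 0.0001
finger_force: 0.0
```

Request:
jog_arm:
  plan:
    - [0,0,0,0]
    - [0,0,0,0]
    - [0,0,0,0]
    - [0,0,0,0]
    - [0,0,0,0]

```text
time_s: 17.25
ee_pos: [0.4764, 0.0423, 0.0552]
tool_rot: [-0.006, 1.0, -0.0, 0.0]
force: [-0.7, 0.1, -0.1]
width: -0.0005
finger_force: 0.0
```

Request:
jog_arm:
  plan:
    - [0,0,0,0]
    - [0,0,0,0]
    - [0,0,0,0]
    - [0,0,0,0]
    - [0,0,0,0]

```text
time_s: 17.67
ee_pos: [0.4764, 0.0423, 0.0552]
tool_rot: [-0.006, 1.0, 0.0, 0.0]
force: [-0.5, -0.1, 0.0]
width: 0.0003
finger_force: 0.0
```

Request:
jog_arm:
  plan:
    - [0,0,0,0]
    - [0,0,0,0]
    - [0,0,0,0]
    - [0,0,0,0]
    - [0,0,0,0]

```text
time_s: 18.08
ee_pos: [0.4764, 0.0423, 0.0552]
tool_rot: [-0.006, 1.0, 0.0, -0.0]
force: [-0.1, 0.0, 0.4]
width: -0.0002
finger_force: 0.0
```

Request:
jog_arm:
  plan:
    - [0,0,-0.15,0]
    - [0,0,-0.35,0]
    - [0,0,-0.55,0]
    - [0,0,-0.75,0]
    - [0,0,-0.9,0]

```text
time_s: 18.5
ee_pos: [0.4766, 0.0423, 0.1652]
tool_rot: [-0.006, 1.0, 0.0, 0.001]
force: [-0.1, -0.4, 0.7]
width: -0.0
finger_force: 0.0
```

Request:
jog_arm:
  plan:
    - [0,0,-0.1,0]
    - [0,0,-0.2,0]
    - [0,0,-0.25,0]
    - [0,0,-0.25,0]
    - [0,0,-0.25,0]

```text
time_s: 18.92
ee_pos: [0.4763, 0.0423, 0.1928]
tool_rot: [-0.006, 1.0, -0.0, -0.0]
force: [0.1, -0.2, -0.6]
width: -0.0005
finger_force: 0.0
```

```bash
python3 look.py p scene side
```

```text
scene 18.917 ([([-0.0849, -0.047], 1221), ([0.1936, 0.232], 1328)], (0.0741, 53))
side 18.967 ([([-0.0665, -0.0468], 165), ([-0.0853, -0.0477], 1001), ([0.1945, 0.232], 3891)], (0.0751, 110))
19.017 [0.4761 0.0423 0.1923] guide y tool~ 0.0753
```

```bash
python3 -c "
from cell import bot
print(bot.sign_off())"
```

```text
the job is handed in; nothing more can be done
None
```

I handed the job in at about 19 s. The carriage had stood still at the mark for about 5 s, and its pointer measures about 1 mm from the clamp's. It first overshot by about 1.6 cm, rolled back and got a slow nudge onto the mark. The fingers touched only the buffers, it never ran into a stop, and the arm is lifted clear.

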